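# Lock the oak panel in its jig: turn the slotted disc, push the bar through

### The arm

A 6-joint arm with a two-finger parallel gripper is mounted at the origin on the work surface. World frame = base frame: x ahead of the robot, y to its left, z up, the work surface at z = 0. Lengths are in m, angles in rad, forces in N, time in s.
With the tool pointing down it reaches from about 0.325 to 0.875 m from the base axis. Payload 4.4 kg.
Tool frame: the origin (TCP) lies midway between the tips of the shut fingers; the grasp point (between the pads) lies manip.grip_point_offset behind it (manip.grip_point_offset is the distance from the TCP to the grasp point, in m); z points along the fingers, x is the direction in which the jaws open and shut, and the axes are right-handed (so a half turn about z gives the same grasp; the last joint's range is limited). The gripper opens to 85 mm and grips with 20 to 120 N. Pads are 22 mm wide; open, the fingers measure 114 mm over their backs; the gripper's body (76 mm by 85 mm) begins 54 mm behind the grasp point. The pads swing forward as they close: fully open they stand 13 mm farther back than shut.
Start: joints at [-1.462, 0.207, 1.542, -0, 1.393, -0.15], TCP at [0.148, -0.556, 0.231] pointing down, gripper open.
Joint ranges: [-2.73, 2.73], [-0.86, 2.22], [0.23, 2.46], [-1.11, 4.25], [0.08, 2.63], [-2.82, 2.82]. Speed limits (rad/s): [2.79, 2.79, 3.14, 3.14, 3.14, 3.14].

### API

Orientations are given as a unit quaternion [w, x, y, z].
In Python, from rig import manip, optics, spotter gives the robot as it stands.
- The arm moves only by the tool play_rows, never from a script. Its argument "increments" is a list of rows, each an object of numbers: "ax", "ay", "az": the turn, a rotation vector about the world's x, y, z in degrees; "x", "y", "z": the shift along the world's x, y, z in m; "grip": the opening in per cent of the stroke, from 0 (shut) to 100 (fully open). A call has 1 to 20 rows; each row shifts and turns the commanded pose from where the row before left it; what a row does not reach is not made up. A row lasts 1/12 s, in which the tool goes at most 41.7 mm and 7.16 degrees, less where a joint would pass 70% of its speed; a pose out of reach is approached as far as the arm can. A call is refused whole if a number of a shift passes 0.0417 or a number of a turn 7.16, either way. A call with a gripper value outside its range is refused whole. The fingers move at their own pace and stop on an object; "squeeze" is the grip in N (left out, the last holds). Time passes only in rows, so rows that do not move let the fingers close. It gives the time, the measured TCP pose, the force and the opening at its end, in the units of the state.
- manip.get_obs(): the state, without advancing time (a new reading comes with each control period).
- optics.snapshot(name): name is "scene" or "top" or "wrist"; returns a dict with "pixels" (384x512x3 uint8, red, green, blue), "fx", "fy", "cx", "cy" (pixels), "world_to_cam" (4x4, takes a point from world to camera coordinates). Camera axes: x right, y down, z forward; pixel columns grow to the right and rows downward; lengths in m; the calibration is good to about 2 mm. A picture is of the moment at which its call begins. There is no depth.
- manip.hand_in(): hands the job in, once; it reports no verdict.
Trained networks look in a picture, given as the dict that the camera call returned (one of the last four; its "shot" number tells which), for a name from the list of things; names that differ only in an ending like _2 or _b are one class to them, and where a whole thing is asked for, a point or a joint stands for the part that bears it (a point fixed in the world has none). Each returns a list of dicts, best first, with "score" (0 to 1); they miss things now and then, are a little off and sometimes report something else, mostly with a low value. They report only what shows in the picture. A call takes as long as a camera call. They do not tell look-alikes from the thing itself.
- spotter.regions_of(picture, query): "mask" (384x512 bool, what is visible of it) and "xy" ([column, row] in pixels, amid what is visible of it).
The state is a dict: "time": time; "joint_positions": joint angles; "dq": joint speeds; "joint_efforts": joint torques, N m; "tool_pos": TCP position; "tcp_rot": TCP orientation; "wrist_force": force on the tool from outside, world axes, zero at the start; "ft_torque": the same for the moment, N m; "grip_width": finger opening in m.
Only numpy, scipy, OpenCV 4.12 (cv2) and the standard library are available. Lean on these libraries where they do the work, as an engineer would, in place of code of your own. Each camera call takes 0.05 s, during which the arm holds its last target.

### The job

Lock the notched oak panel in its jig: turn the red slotted disc by its pegs until its slot lines up with the metal bar in the groove, then push the bar by its blue post through the slot until its nose is fully home against the bottom of the panel's notch. Only push with the fingertips: the bar stays down in its groove and is not lifted, and the screwdriver, tape roll, tile and oak offcut stay where they are.

Things in the scene. Friction and masses are not known exactly. Their poses are not given: they have to be found in the camera images.
- jig: The jig: a fixed plywood board 440 x 150 mm, 18 mm thick. Origin: at bench height, straight below the disc's axis. x axis: the way the bar must travel (to the robot's left, give or take 25 degrees); z up. In its frame (mm): board x -265 to 175, y -75 to 75. Groove for the bar: 19 mm wide along the x axis, between two dark wooden rails, x -260 to -48, each 20 mm wide, tops at z 32.
- notch (a point): Middle of the bottom of the notch in the oak panel, at the board's top (18 mm above the bench), 80 mm along the jig's x axis. The notch is 22 mm wide, 30 mm deep along the jig's x axis, open above and towards the disc. The panel is fixed on the jig: 105 mm along x, 150 mm along y, 22 mm thick (top 40 mm above the bench).
- slot (a point): On the axis of the red disc, at its top (42 mm above the bench). Disc 84 mm across, 23.5 mm thick; turns either way without stops about this fixed vertical axis and stays where left (friction 0.07 N m, 2.5 N at a peg). A slot 22 mm wide, open above and at both ends, white floor, crosses it; x axis: along the slot (half a turn is the same). Starts 28 to 90 degrees out of line and then blocks the bar.
- peg_a (a point): Centre of the top of a steel peg on the disc: upright, 12 mm in diameter, standing 35 mm above the disc's top, 29 mm from the disc's axis, square to the slot (on the slot frame's +y side).
- peg_b (a point): Same peg on the other half of the disc, the slot frame's -y side.
- bar: The loose aluminium bar, 160 x 16 x 16 mm, about 0.2 kg, lying on the board in the groove, nothing above it. Origin: centre of its underside; x axis towards the nose, along the jig's x. The last 10 mm of the nose taper to 8 mm wide. Slides with less than 3 N. At the start its nose is 12 to 42 mm short of the disc's rim.
- bar_nose (a point): Centre of the flat front end of the bar's nose, 80 mm ahead of the bar's origin, 8 mm above its underside. Home: 80 mm along the jig's x axis.
- bar_post (a point): Centre of the top of the blue post on the bar: upright, 16 mm in diameter, standing 45 mm above the bar's top (top at 79 mm above the bench), its axis 150 mm behind the nose end. Fully home it stands 70 mm short of the disc's axis.
- screwdriver: Bystander: red-handled screwdriver 180 mm long, lying on the bench on the robot's side of the jig.
- tape: Bystander: roll of grey tape, 100 mm across, 48 mm high, standing flat on the bench beyond the jig. Origin: centre of its underside.
- tile: Bystander: grey-green sample tile 90 x 90 x 8 mm, lying on the bench beyond the jig. Origin: centre of its underside.
- offcut: Bystander: notched oak offcut 70 x 35 x 28 mm, lying on the bench on the robot's side of the jig, by the oak panel. Origin: centre of its underside.
Mind the look-alikes: they are no part of the job. There is more than one size of the bar; the job needs the smaller.

How it is judged:
On the way:
1. the slot lines up with the bar (within 9 degrees) before the bar enters the disc (angle between the x axis of slot and the x axis of jig, either way round below 0.157 rad and x of bar_nose in the frame of jig below -0.03 m), for 0.1 s.
At the end, for the whole second after the job is handed in: The bar lies down in its groove, through the disc's slot (slot in line within 6 degrees), its nose in the panel's notch and within 5 mm of the notch's bottom, at rest (x of bar_nose in the frame of jig above 0.075 m and y of bar_nose in the frame of jig between -0.006 and 0.006 m and z of bar_nose in the frame of jig below 0.03 m and y of bar_post in the frame of jig between -0.005 and 0.005 m and z of bar_post in the frame of jig below 0.083 m and angle between the x axis of slot and the x axis of jig, either way round below 0.1 rad and linear speed of bar below 0.01 m/s); the robot touches nothing.
It fails at once if the bar is lifted or tipped (either end more than 8 mm up) (z of bar_nose in the frame of jig above 0.034 m or z of bar_post in the frame of jig above 0.087 m).
It fails at once if a bystander (screwdriver, tape, tile, offcut) is moved more than 20 mm (distance of any of screwdriver, tape, tile, offcut from where it was at the start of the episode above 0.02 m).
It also fails if it takes over 54 s, if anything falls off the work surface, if the arm or the gripper's body presses on something with over 40 N, if the wrist force passes 120 N, or if a joint passes its speed limit or range.

## Working session

There is one attempt and no reset: what is moved stays moved. The work goes in short steps, Python scripts to look and compute and a tool call to move; the robot and the scene stay as the last step left them, time stands still between calls to the robot, and variables do not carry over. Pictures are saved under pics/ and viewed, and the job is handed in when it is done.

Besides the shell and the picture viewer there is one more tool, called after "Emit:" as name([rows], argument=value, ...), one row to a line, values as JSON. play_rows: Moves the arm, as the interface text tells. Its arguments: {"type":"object","properties":{"increments":{"type":"array"},"squeeze":{"type":"number"}},"required":["increments"]}

```bash
ls; mkdir -p pics; python3 - <<'E'
from rig import manip, optics, spotter
import cv2
print(manip.get_obs(), manip.grip_point_offset)
for n in ["scene","top","wrist"]:
    p=optics.snapshot(n); cv2.imwrite(f"pics/{n}0.png",cv2.cvtColor(p["pixels"],cv2.COLOR_RGB2BGR))
    print(n,p["fx"],p["cx"],p["cy"],p["world_to_cam"].round(3).tolist() if hasattr(p["world_to_cam"],'round') else p["world_to_cam"])
    for q in ["slot","peg_a","bar_post","bar_nose","bar","notch","jig"] if n!="wrist" else []:
        print(q,[(round(d["score"],2),[round(float(v),1) for v in d["xy"]]) for d in spotter.regions_of(p,q)])
print(manip.get_obs()["time"])
E
```

```text
pics
{'time': 0.0, 'joint_positions': array([-1.46149160e+00,  2.07422664e-01,  1.54299391e+00, -1.04404785e-05,
        1.39351687e+00, -1.50510276e-01]), 'dq': array([-2.85690793e-04,  6.10281349e-05, -3.06031247e-04,  8.90748645e-04,
        3.17004025e-03,  1.25689202e-03]), 'joint_efforts': array([ 4.50774796e-04, -3.83033717e+01, -2.91594958e+01, -1.92986554e-04,
        1.07561401e-02, -1.17634137e-06]), 'tool_pos': array([ 0.14761257, -0.55492207,  0.23010532]), 'tcp_rot': array([-0.00084091,  0.79274896, -0.60954714, -0.00081408]), 'wrist_force': array([-0.00163697, -1.0580221 ,  0.0028924 ]), 'ft_torque': array([-0.00306251, -0.0047055 , -0.00883412]), 'grip_width': 0.08580690105252076} 0.0187
scene 463.9740023722308 254.0266201888412 187.32099845110466 [[-0.764, 0.645, -0.015, 0.502], [0.551, 0.64, -0.536, -0.214], [-0.336, -0.417, -0.844, 1.533], [0.0, 0.0, 0.0, 1.0]]
slot [(0.85, [303.8, 217.7])]
peg_a [(0.7, [299.4, 215.4]), (0.69, [221.1, 212.8]), (0.43, [272.7, 179.0])]
bar_post [(0.77, [275.0, 181.8]), (0.76, [211.8, 131.9])]
bar_nose [(0.91, [212.3, 128.8]), (0.75, 
[... 176 characters left out ...]
252.6246006127676 191.63686156562116 [[0.117, -0.993, 0.001, -0.137], [-0.973, -0.115, -0.201, 0.576], [0.2, 0.023, -0.98, 0.986], [0.0, 0.0, 0.0, 1.0]]
slot [(0.9, [205.6, 216.3]), (0.43, [259.9, 232.3])]
peg_a [(0.57, [208.2, 214.4])]
bar_post [(0.93, [261.3, 230.9]), (0.61, [385.2, 243.7]), (0.49, [215.4, 223.2])]
bar_nose [(0.97, [261.1, 232.7]), (0.94, [383.6, 245.5])]
bar [(0.69, [383.2, 246.8]), (0.58, [258.6, 229.7])]
notch [(0.94, [214.4, 223.7])]
jig [(0.85, [216.8, 220.8]), (0.22, [284.5, 170.4])]
wrist 280.23506159961244 254.19138276851194 191.42062850007827 [[0.258, -0.966, 0.0, -0.574], [-0.928, -0.248, 0.277, -0.036], [-0.268, -0.072, -0.961, 0.378], [0.0, 0.0, 0.0, 1.0]]
0.85
```

View pics/top0.png

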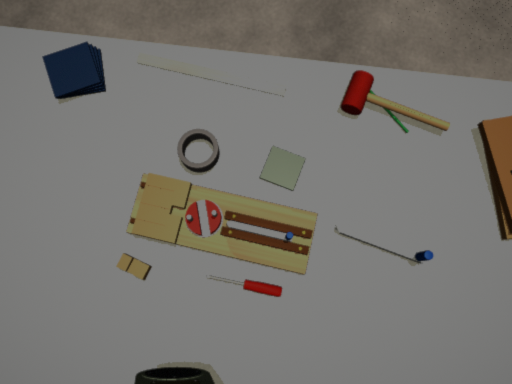

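View pics/scene0.png

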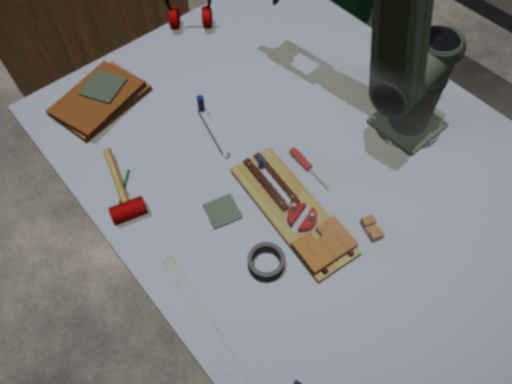

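```bash
python3 - <<'E'
import cv2
p=cv2.imread("pics/top0.png"); c=p[160:290,100:430]; cv2.imwrite("pics/top0z.png",cv2.resize(c,None,fx=2.4,fy=2.4,interpolation=cv2.INTER_CUBIC))
p=cv2.imread("pics/scene0.png"); c=p[100:280,180:400]; cv2.imwrite("pics/scene0z.png",cv2.resize(c,None,fx=3.3,fy=3.3,interpolation=cv2.INTER_CUBIC))
E
```

```text
(no output)
```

View pics/top0z.png

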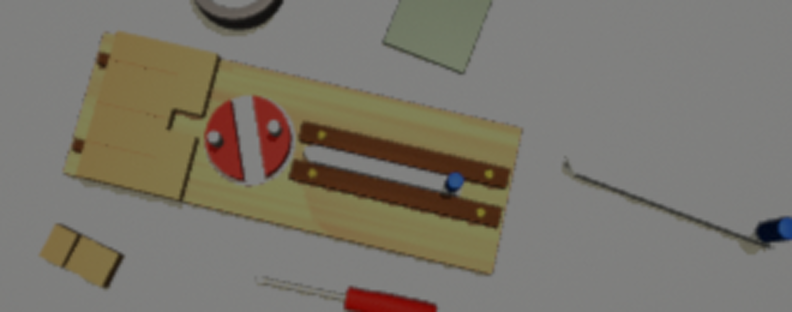

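View pics/scene0z.png

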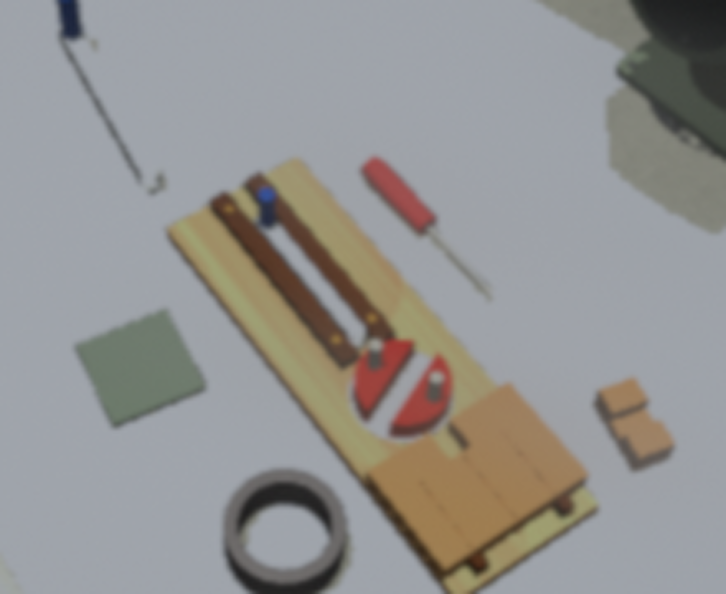

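```bash
cat > h.py <<'E'
import numpy as np, cv2
from rig import manip, optics, spotter
def snap(n,f=None,crop=None,z=1):
    p=optics.snapshot(n)
    if f:
        im=cv2.cvtColor(p["pixels"],cv2.COLOR_RGB2BGR)
        if crop: im=im[crop[2]:crop[3],crop[0]:crop[1]]
        cv2.imwrite("pics/"+f,cv2.resize(im,None,fx=z,fy=z,interpolation=cv2.INTER_CUBIC))
    return p
def proj(p,X):
    T=np.array(p["world_to_cam"]); c=np.asarray(X)@T[:3,:3].T+T[:3,3]
    return np.stack([p["fx"]*c[...,0]/c[...,2]+p["cx"],p["fy"]*c[...,1]/c[...,2]+p["cy"]],-1)
def unproj(p,uv,z):
    T=np.array(p["world_to_cam"]);R=T[:3,:3];o=-R.T@T[:3,3]
    d=R.T@np.array([(uv[0]-p["cx"])/p["fx"],(uv[1]-p["cy"])/p["fy"],1.])
    return o+d*(z-o[2])/d[2]
E
python3 - <<'E'
from h import *
from scipy.optimize import least_squares
t=optics.snapshot("top");s=optics.snapshot("scene")
zt=lambda a:np.array(a)/2.4+np.array([100,160])-0.3
zs=lambda a:np.array(a)/3.3+np.array([180,100])-0.3
# jig-frame pts
pt=[((-265,-75,18),(522,128)),((-265,75,0),(492,274)),((175,75,0),(65,175)),((0,0,42),(249,139)),((-48,-29.5,32),(301,122)),((-48,29.5,32),(290,180)),((-260,29.5,32),(498,228)),((-260,-29.5,32),(509,170)),((70,-75,40),(219,56))]
ps=[((-265,-75,18),(167,232)),((-265,75,18),(297,158)),((175,75,18),(597,507)),((70,75,40),(512,384)),((-48,29.5,32),(392,333)),((-260,-29.5,32),(212,200)),((175,75,40),(588,478)),((70,-75,40),(369,478))]
def X(q,P):
    P=np.array(P)/1000.;c,s_=np.cos(q[2]),np.sin(q[2])
    return np.array([q[0]+c*P[0]-s_*P[1],q[1]+s_*P[0]+c*P[1],P[2]])
def res(q,split=False):
    a=[proj(t,X(q,P))-zt(u) for P,u in pt]; b=[proj(s,X(q,P))-zs(u) for P,u in ps]
    return (np.array(a),np.array(b)) if split else np.concatenate(a+b).ravel()
q0=[.55,0,1.5]
f=least_squares(res,q0,loss="soft_l1"); print(f.x,np.degrees(f.x[2])); a,b=res(f.x,True);print(a.round(1).tolist(),b.round(1).tolist())
q=f.x
inv=lambda W:(np.array([[np.cos(q[2]),np.sin(q[2])],[-np.sin(q[2]),np.cos(q[2])]])@(W[:2]-q[:2])*1000).round(1)
for nm,u,v,z in [("peg1",(273,127),(375,345),.077),("peg2",(214,137),(436,379),.077),("post",(455,180),(267,194),.079),("nose",(305,150),(355,340),.034),("slotUp",(243,96),(None),.042),("slotdn",(257,183),None,.0185)]:
    w=unproj(t,zt(u),z);print(nm,"top",w.round(4),inv(w))
    if v: w=unproj(s,zs(v),z);print(nm,"scn",w.round(4),inv(w))
np.save("jig.npy",q)
# overlays
import json
E
```

```text
[0.51786413 0.04139868 1.45678609] 83.46769443998835
[[0.7, 0.3], [-0.5, 0.9], [1.0, 0.0], [-0.4, -0.8], [0.9, -0.4], [-0.5, -0.6], [0.5, 0.1], [1.0, -0.1], [-8.1, -2.8]] [[-1.2, -2.6], [-0.4, -2.1], [0.3, -2.1], [2.8, 3.3], [0.6, -1.9], [-1.6, -1.3], [4.5, 3.3], [2.8, 2.3]]
peg1 top [0.5256 0.0147 0.077 ] [-25.6 -10.7]
peg1 scn [0.5281 0.0174 0.077 ] [-22.7 -12.9]
peg2 top [0.5095 0.0692 0.077 ] [26.6 11.5]
peg2 scn [0.5121 0.0741 0.077 ] [31.8  9.5]
post top [ 0.4954 -0.1625  0.079 ] [-205.2   -0.9]
post scn [ 0.4959 -0.1591  0.079 ] [-201.7   -1. ]
nose top [ 0.5128 -0.0153  0.034 ] [-56.9  -1.4]
nose scn [ 0.5189 -0.0146  0.034 ] [-55.5  -7.4]
slotUp top [0.558  0.0522 0.042 ] [ 15.3 -38.7]
slotdn top [0.4762 0.0292 0.0185] [-16.9  40. ]
```

Emit:
play_rows([
  {"x": 0.02,"y": 0.0292,"grip": 0},
  {"x": 0.02,"y": 0.0292,"grip": 0},
  {"x": 0.02,"y": 0.0292,"grip": 0},
  {"x": 0.02,"y": 0.0292,"grip": 0},
  {"x": 0.02,"y": 0.0292,"grip": 0},
  {"x": 0.02,"y": 0.0292,"grip": 0},
  {"x": 0.02,"y": 0.0292,"grip": 0},
  {"x": 0.02,"y": 0.0292,"grip": 0},
  {"x": 0.02,"y": 0.0292,"grip": 0},
  {"x": 0.02,"y": 0.0292,"grip": 0},
  {"x": 0.02,"y": 0.0292,"grip": 0},
  {"x": 0.02,"y": 0.0292,"grip": 0},
  {"x": 0.02,"y": 0.0292,"grip": 0},
  {"x": 0.02,"y": 0.0292,"grip": 0},
  {"x": 0.02,"y": 0.0292,"grip": 0},
  {"x": 0.02,"y": 0.0292,"grip": 0},
  {"x": 0.02,"y": 0.0292,"grip": 0},
  {"x": 0.02,"y": 0.0292,"grip": 0},
  {"grip": 0},
  {"grip": 0},
])

```text
$.increments[0]: bad value
```

```bash
python3 - <<'E'
from h import *
import pickle
p=snap("wrist","w1.png",z=1.56)
pickle.dump(p,open("w1.pkl","wb"))
for q in ["slot","peg_a","bar_post","bar_nose","notch"]:
    print(q,[(round(d["score"],2),[round(float(v),1) for v in d["xy"]]) for d in spotter.regions_of(p,q)])
o=manip.get_obs();print(o["tool_pos"],o["tcp_rot"],o["time"],o["grip_width"])
E
```

```text
slot []
peg_a []
bar_post []
bar_nose []
notch []
[ 0.14771366 -0.55569342  0.23127438] [-6.59589549e-06  7.92739175e-01 -6.09560989e-01 -1.99132398e-05] 1.25 0.08547202719884277
```

View pics/w1.png

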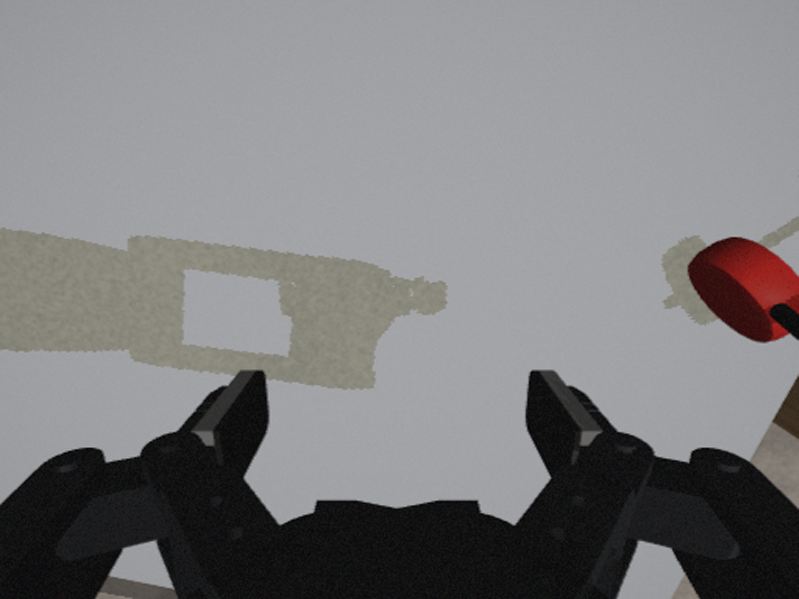

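Emit:
play_rows([
  {"ax": 0,"ay": 0,"az": 0,"x": 0.02,"y": 0.0292,"z": 0,"grip": 0},
])

```text
time: 1.33
tool_pos: [0.1651, -0.5303, 0.2314]
tcp_rot: [0.002, 0.791, -0.611, 0.001]
wrist_force: [0.7, 1.1, 1.0]
grip_width: 0.0752
```

Emit:
play_rows([
  {"ax": 0,"ay": 0,"az": 0,"x": 0.02,"y": 0.0292,"z": 0,"grip": 0},
  {"ax": 0,"ay": 0,"az": 0,"x": 0.02,"y": 0.0292,"z": 0,"grip": 0},
  {"ax": 0,"ay": 0,"az": 0,"x": 0.02,"y": 0.0292,"z": 0,"grip": 0},
  {"ax": 0,"ay": 0,"az": 0,"x": 0.02,"y": 0.0292,"z": 0,"grip": 0},
  {"ax": 0,"ay": 0,"az": 0,"x": 0.02,"y": 0.0292,"z": 0,"grip": 0},
  {"ax": 0,"ay": 0,"az": 0,"x": 0.02,"y": 0.0292,"z": 0,"grip": 0},
  {"ax": 0,"ay": 0,"az": 0,"x": 0.02,"y": 0.0292,"z": 0,"grip": 0},
  {"ax": 0,"ay": 0,"az": 0,"x": 0.02,"y": 0.0292,"z": 0,"grip": 0},
  {"ax": 0,"ay": 0,"az": 0,"x": 0.02,"y": 0.0292,"z": 0,"grip": 0},
  {"ax": 0,"ay": 0,"az": 0,"x": 0.02,"y": 0.0292,"z": 0,"grip": 0},
  {"ax": 0,"ay": 0,"az": 0,"x": 0.02,"y": 0.0292,"z": 0,"grip": 0},
  {"ax": 0,"ay": 0,"az": 0,"x": 0.02,"y": 0.0292,"z": 0,"grip": 0},
  {"ax": 0,"ay": 0,"az": 0,"x": 0.02,"y": 0.0292,"z": 0,"grip": 0},
  {"ax": 0,"ay": 0,"az": 0,"x": 0.02,"y": 0.0292,"z": 0,"grip": 0},
  {"ax": 0,"ay": 0,"az": 0,"x": 0.02,"y": 0.0292,"z": 0,"grip": 0},
  {"ax": 0,"ay": 0,"az": 0,"x": 0.02,"y": 0.0292,"z": 0,"grip": 0},
  {"ax": 0,"ay": 0,"az": 0,"x": 0.02,"y": 0.0292,"z": 0,"grip": 0},
  {"ax": 0,"ay": 0,"az": 0,"x": 0,"y": 0,"z": 0,"grip": 0},
  {"ax": 0,"ay": 0,"az": 0,"x": 0,"y": 0,"z": 0,"grip": 0},
])

```text
time: 2.92
tool_pos: [0.5082, -0.0287, 0.2312]
tcp_rot: [0.0, 0.794, -0.608, -0.0]
wrist_force: [0.7, -1.2, 0.1]
grip_width: 0.0002
```

```bash
python3 - <<'E'
from h import *
import pickle
p=snap("wrist","w2.png",z=1.56)
pickle.dump(p,open("w2.pkl","wb"))
for q in ["slot","peg_a","bar_post","bar_nose","notch"]:
    print(q,[(round(d["score"],2),[round(float(v),1) for v in d["xy"]]) for d in spotter.regions_of(p,q)])
o=manip.get_obs();print(o["tool_pos"],o["tcp_rot"],o["time"],o["grip_width"])
E
```

```text
slot []
peg_a [(0.81, [191.3, 149.2])]
bar_post [(0.96, [473.2, 215.7]), (0.57, [308.8, 188.9])]
bar_nose [(0.97, [471.6, 214.4]), (0.56, [305.0, 189.6])]
notch [(0.97, [210.2, 150.4])]
[ 0.50719382 -0.03129112  0.23132518] [ 1.01138595e-04  7.92092219e-01 -6.10401429e-01  3.73414842e-05] 3.2167 -9.550486303317464e-05
```

View pics/w2.png

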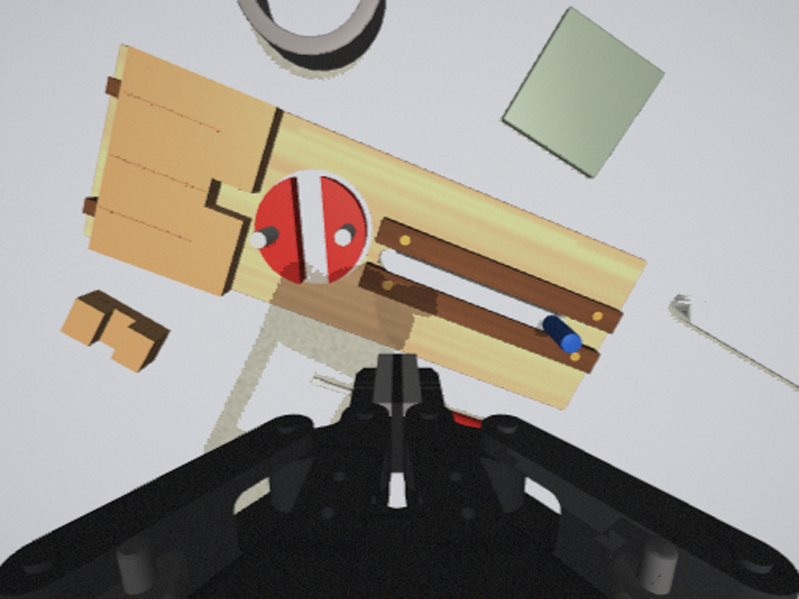

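```bash
cat > fit.py <<'E'
from h import *
import pickle
from scipy.optimize import least_squares
w=pickle.load(open("w2.pkl","rb"))
zt=lambda a:np.array(a)/1.56-0.2
pt=[((-265,-75,18),(646,261)),((-265,75,0),(563,409)),((50,-75,40),(280,109)),((155,-75,40),(123,44)),((155,75,40),(90,248)),((50,75,40),(223,294)),((0,0,42),(312,227)),((-48,-29.5,32),(384,218)),((-260,-29.5,32),(622,312)),((-48,-9.5,32),(376,241)),((-260,29.5,18),(590,373))]
def X(q,P):
    P=np.array(P)/1000.;c,s_=np.cos(q[2]),np.sin(q[2])
    return np.array([q[0]+c*P[0]-s_*P[1],q[1]+s_*P[0]+c*P[1],P[2]])
def res(q): return np.array([proj(w,X(q,P))-zt(u) for P,u in pt])
f=least_squares(lambda q:res(q).ravel(),[.52,.04,1.457],loss="soft_l1");q=f.x
print(q,np.degrees(q[2]));print(res(q).round(1).tolist())
np.save("jig.npy",q)
inv=lambda W:(np.array([[np.cos(q[2]),np.sin(q[2])],[-np.sin(q[2]),np.cos(q[2])]])@(W[:2]-q[:2])*1000).round(1)
for nm,u,z in [("peg1",(344,237),.077),("peg2",(261,240),.077),("post",(571,342),.079),("nose",(381,258),.034),("disc",(312,227),.042)]:
    W=unproj(w,zt(u),z);print(nm,W.round(4),inv(W))
E
python3 fit.py
```

```text
[0.51778462 0.04203428 1.45945211] 83.62044616788135
[[3.0, 0.3], [-2.7, -4.7], [-1.0, -2.1], [4.7, 0.1], [-0.4, 0.1], [-0.6, 1.6], [-0.3, 3.0], [0.8, -0.5], [2.7, 0.8], [0.0, 0.2], [-3.4, -3.6]]
peg1 [0.5262 0.0147 0.077 ] [-26.2 -11.4]
peg2 [0.5095 0.0687 0.077 ] [25.5 11.2]
post [ 0.4956 -0.1609  0.079 ] [-204.2   -0.5]
nose [ 0.5105 -0.0138  0.034 ] [-56.3   1. ]
disc [0.5213 0.0425 0.042 ] [ 0.8 -3.5]
```

Emit:
play_rows([
  {"ax": 0,"ay": 0,"az": 0,"x": -0.005,"y": 0.037,"z": 0,"grip": 0},
  {"ax": 0,"ay": 0,"az": 0,"x": 0,"y": 0,"z": -0.03,"grip": 0},
  {"ax": 0,"ay": 0,"az": 0,"x": 0,"y": 0,"z": -0.03,"grip": 0},
  {"ax": 0,"ay": 0,"az": 0,"x": 0,"y": 0,"z": -0.03,"grip": 0},
  {"ax": 0,"ay": 0,"az": 0,"x": 0,"y": 0,"z": -0.03,"grip": 0},
  {"ax": 0,"ay": 0,"az": 0,"x": 0,"y": 0,"z": -0.02,"grip": 0},
  {"ax": 0,"ay": 0,"az": 0,"x": 0,"y": 0,"z": 0,"grip": 0},
])

```text
time: 3.8
tool_pos: [0.498, 0.0066, 0.0866]
tcp_rot: [0.003, 0.792, -0.61, -0.005]
wrist_force: [-1.1, 0.3, -0.3]
grip_width: 0.0001
```

```bash
python3 - <<'E'
from h import *
p=snap("wrist","w3.png",z=1.56)
o=manip.get_obs();print(o["tool_pos"],o["tcp_rot"],o["time"],o["wrist_force"])
C=np.array([.518,.0418]);P=[]
for th in np.r_[-73,np.arange(-68,-14,6),-14,-9.5,-6.5]:
    t=np.radians(th);r=np.array([np.cos(t),np.sin(t)]);g=.025 if th==-73 else .017
    P.append(C+.029*r-g*np.array([-r[1],r[0]]));print(th,P[-1].round(4),(P[-1]-P[-2]).round(4) if len(P)>1 else"")
E
```

```text
[0.5001125  0.00644552 0.08909902] [ 0.0014914   0.79226919 -0.61016403 -0.00267618] 3.85 [-0.60282457 -0.82321463  1.01488947]
-73.0 [0.5026 0.0068] 
-68.0 [0.5131 0.0085] [0.0105 0.0018]
-62.0 [0.5166 0.0082] [ 0.0035 -0.0003]
-56.0 [0.5201 0.0083] [0.0035 0.    ]
-50.0 [0.5236 0.0087] [0.0035 0.0004]
-44.0 [0.5271 0.0094] [0.0034 0.0008]
-38.0 [0.5304 0.0105] [0.0033 0.0011]
-32.0 [0.5336 0.012 ] [0.0032 0.0015]
-26.0 [0.5366 0.0138] [0.003  0.0018]
-20.0 [0.5394 0.0159] [0.0028 0.0021]
-14.0 [0.542  0.0183] [0.0026 0.0024]
-9.5 [0.5438 0.0202] [0.0018 0.002 ]
-6.5 [0.5449 0.0216] [0.0011 0.0014]
```

View pics/w3.png

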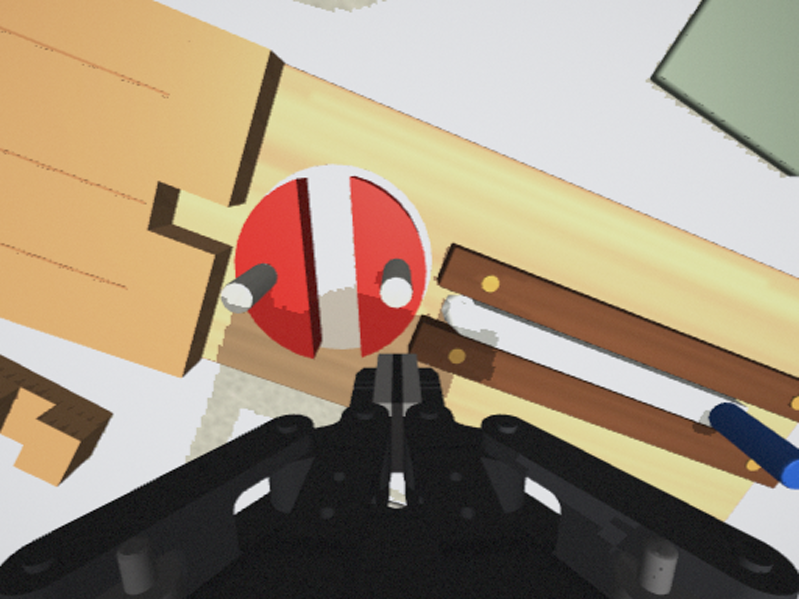

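Emit:
play_rows([
  {"ax": 0,"ay": 0,"az": 0,"x": 0,"y": 0,"z": -0.019,"grip": 0},
  {"ax": 0,"ay": 0,"az": 0,"x": 0,"y": 0,"z": -0.019,"grip": 0},
  {"ax": 0,"ay": 0,"az": 0,"x": 0,"y": 0,"z": 0,"grip": 0},
  {"ax": 0,"ay": 0,"az": 0,"x": 0,"y": 0,"z": 0,"grip": 0},
  {"ax": 0,"ay": 0,"az": 3.5,"x": 0.005,"y": 0.001,"z": 0,"grip": 0},
  {"ax": 0,"ay": 0,"az": 3.5,"x": 0.0055,"y": 0.001,"z": 0,"grip": 0},
])

```text
time: 4.35
tool_pos: [0.5137, 0.0079, 0.0553]
tcp_rot: [0.001, 0.829, -0.559, 0.001]
wrist_force: [-3.7, -4.4, 0.3]
grip_width: -0.0001
```

```bash
python3 - <<'E'
from h import *
p=snap("wrist","w4.png",z=1.56)
o=manip.get_obs();print(o["tool_pos"],o["tcp_rot"],o["time"],o["wrist_force"])
E
```

```text
[0.51524107 0.00808003 0.05565925] [-2.89372198e-04  8.29808994e-01 -5.58044852e-01  1.70070669e-03] 4.4 [-1.72394733 -1.40763798 -1.50833137]
```

View pics/w4.png

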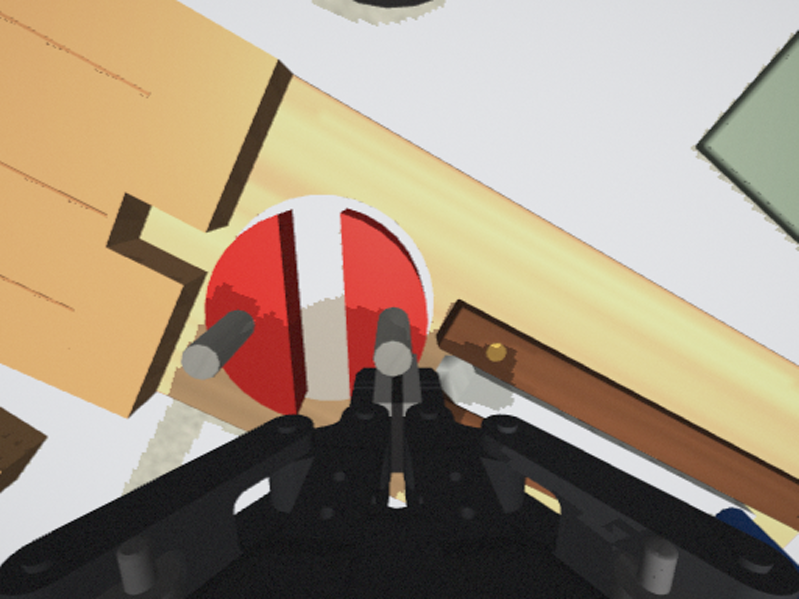

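Emit:
play_rows([
  {"ax": 0,"ay": 0,"az": 6,"x": 0.0035,"y": -0.0003,"z": 0,"grip": 0},
  {"ax": 0,"ay": 0,"az": 6,"x": 0.0035,"y": 0,"z": 0,"grip": 0},
  {"ax": 0,"ay": 0,"az": 6,"x": 0.0035,"y": 0.0004,"z": 0,"grip": 0},
  {"ax": 0,"ay": 0,"az": 6,"x": 0.0035,"y": 0.0008,"z": 0,"grip": 0},
  {"ax": 0,"ay": 0,"az": 6,"x": 0.0033,"y": 0.0011,"z": 0,"grip": 0},
  {"ax": 0,"ay": 0,"az": 6,"x": 0.0032,"y": 0.0015,"z": 0,"grip": 0},
  {"ax": 0,"ay": 0,"az": 6,"x": 0.003,"y": 0.0018,"z": 0,"grip": 0},
  {"ax": 0,"ay": 0,"az": 6,"x": 0.0028,"y": 0.0021,"z": 0,"grip": 0},
  {"ax": 0,"ay": 0,"az": 6,"x": 0.0026,"y": 0.0024,"z": 0,"grip": 0},
  {"ax": 0,"ay": 0,"az": 0,"x": 0,"y": 0,"z": 0,"grip": 0},
  {"ax": 0,"ay": 0,"az": 0,"x": 0,"y": 0,"z": 0,"grip": 0},
])

```text
time: 5.32
tool_pos: [0.5435, 0.0184, 0.0551]
tcp_rot: [0.0, 0.992, -0.125, 0.002]
wrist_force: [-0.7, -0.6, 0.8]
grip_width: 0.0001
```

```bash
python3 - <<'E'
from h import *
p=snap("wrist","w5.png",z=1.56)
p=snap("top","t5.png",crop=(130,330,170,280),z=4)
o=manip.get_obs();print(o["tool_pos"],o["tcp_rot"],o["time"],o["wrist_force"])
E
```

```text
[0.5432867  0.01840596 0.05459896] [-3.62279050e-05  9.92258358e-01 -1.24181612e-01  1.50882951e-03] 5.4167 [ 0.92727101 -0.76926723  2.20697392]
```

View pics/w5.png

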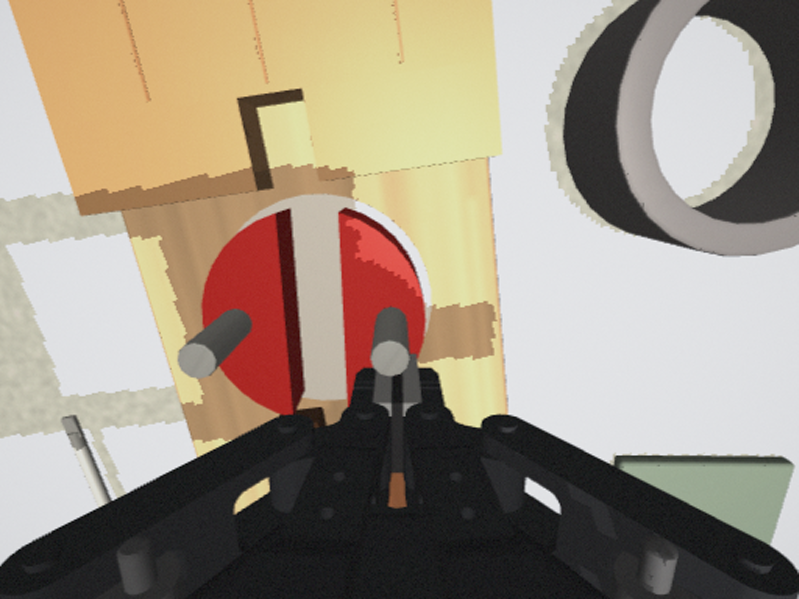

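View pics/t5.png

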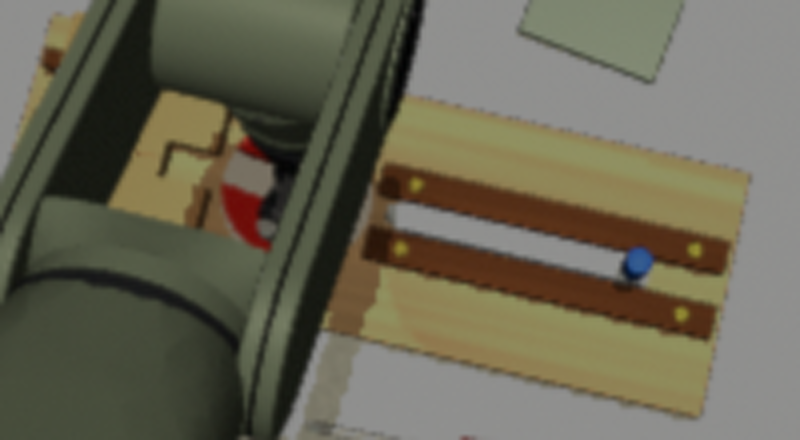

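```bash
cat > pk.py <<'E'
import sys; from h import *
p=optics.snapshot("wrist"); q=np.load("jig.npy")
a=[float(v) for v in sys.argv[1:5]]; z=.077
A=unproj(p,np.array(a[:2])/1.56-.2,z);B=unproj(p,np.array(a[2:])/1.56-.2,z)
print(A,B,(A+B)/2,np.linalg.norm(A-B)); d=A-B
print("peg-line angle rel jig",np.degrees(np.arctan2(d[1],d[0])-q[2]))
E
python3 pk.py 391 358 197 360
python3 - <<'E'
from h import *
p=optics.snapshot("wrist");
# slot edges at z .042
for u in [((345,207),(348,395)),((292,210),(295,413))]:
    A,B=[unproj(p,np.array(v)/1.56-.2,.042) for v in u];d=A-B;print(np.degrees(np.arctan2(d[1],d[0]))-83.6)
E
```

```text
[0.54580502 0.03738987 0.077     ] [0.48982959 0.05097552 0.077     ] [0.51781731 0.04418269 0.077     ] 0.05760050616363983
peg-line angle rel jig -97.26276386285349
-8.728195189452492
-10.719727364043166
```

Emit:
play_rows([
  {"ax": 0,"ay": 0,"az": 4.5,"x": 0.0018,"y": 0.002,"z": 0,"grip": 0},
  {"ax": 0,"ay": 0,"az": 3,"x": 0.0012,"y": 0.0015,"z": 0,"grip": 0},
  {"ax": 0,"ay": 0,"az": 0,"x": 0,"y": 0,"z": 0,"grip": 0},
  {"ax": 0,"ay": 0,"az": 0,"x": 0,"y": 0,"z": 0,"grip": 0},
  {"ax": 0,"ay": 0,"az": 0,"x": -0.001,"y": -0.01,"z": 0,"grip": 0},
  {"ax": 0,"ay": 0,"az": 0,"x": 0,"y": -0.005,"z": 0.03,"grip": 0},
  {"ax": 0,"ay": 0,"az": 0,"x": 0,"y": -0.01,"z": 0.04,"grip": 0},
  {"ax": 0,"ay": 0,"az": 0,"x": 0,"y": -0.01,"z": 0.03,"grip": 0},
  {"ax": 0,"ay": 0,"az": 0,"x": 0,"y": 0,"z": 0,"grip": 0},
  {"ax": 0,"ay": 0,"az": 0,"x": 0,"y": 0,"z": 0,"grip": 0},
])

```text
time: 6.35
tool_pos: [0.5459, -0.0139, 0.1558]
tcp_rot: [0.0, 0.998, -0.059, 0.003]
wrist_force: [-0.8, -0.3, 0.2]
grip_width: -0.0001
```

```bash
python3 - <<'E'
from h import *
p=snap("wrist","w6.png",z=1.56)
o=manip.get_obs();print(o["tool_pos"],o["tcp_rot"],o["time"],o["wrist_force"])
E
```

```text
[ 0.54412039 -0.01321965  0.15357906] [-1.96243999e-04  9.98288737e-01 -5.84753014e-02  4.44130960e-04] 6.4 [0.89258052 0.67768645 0.51143758]
```

View pics/w6.png

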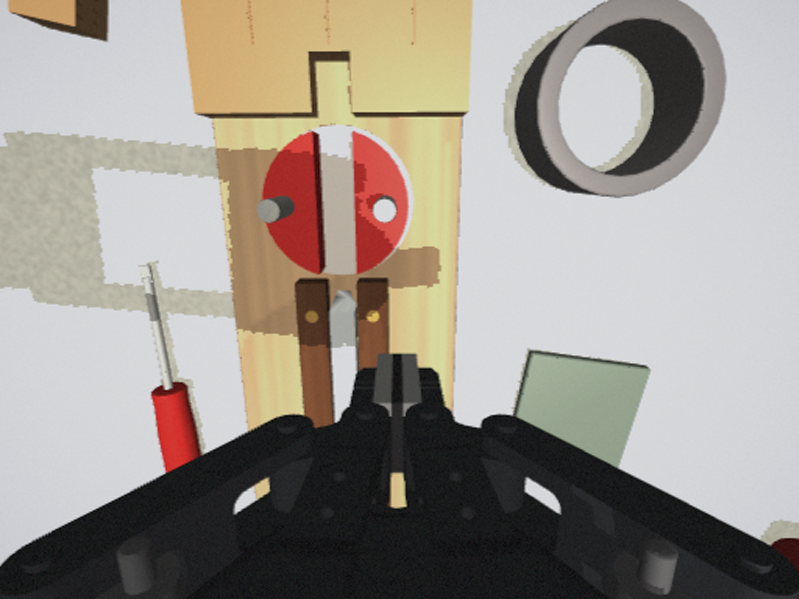

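```bash
python3 pk.py 385 209 268 211
python3 - <<'E'
from h import *
p=optics.snapshot("wrist")
def a(u,z):
    A,B=[unproj(p,np.array(v)/1.56-.2,z) for v in u];d=A-B;return np.degrees(np.arctan2(d[1],d[0]))
print("slot",a(((352,131),(357,275)),.042),a(((315,133),(321,274)),.042))
print("rails",a(((357,281),(360,360)),.032),a(((329,281),(333,420)),.032),a(((465,113),(452,400)),.018))
print("front panel",a(((468,114),(195,116)),.04)+90,a(((387,281),(297,281)),.032)+90)
E
```

```text
[0.54452035 0.04190153 0.077     ] [0.48719386 0.04760756 0.077     ] [0.5158571  0.04475455 0.077     ] 0.057609760098756756
peg-line angle rel jig -89.30469175785686
slot 83.88582141421125 83.01810368299392
rails 84.05945540853 82.53023490731881 83.06548581089986
front panel 83.76532386937569 83.421270845338
```

Emit:
play_rows([
  {"ax": 0,"ay": 0,"az": 0,"x": -0.0104,"y": -0.0354,"z": 0,"grip": 0},
  {"ax": 0,"ay": 0,"az": 0,"x": -0.0104,"y": -0.0354,"z": 0,"grip": 0},
  {"ax": 0,"ay": 0,"az": 0,"x": -0.0104,"y": -0.0354,"z": 0,"grip": 0},
  {"ax": 0,"ay": 0,"az": 0,"x": -0.0104,"y": -0.0354,"z": 0,"grip": 0},
  {"ax": 0,"ay": 0,"az": 0,"x": -0.0104,"y": -0.0354,"z": 0,"grip": 0},
  {"ax": 0,"ay": 0,"az": 0,"x": 0,"y": 0,"z": 0,"grip": 0},
  {"ax": 0,"ay": 0,"az": 0,"x": 0,"y": 0,"z": 0,"grip": 0},
  {"ax": 0,"ay": 0,"az": 0,"x": 0,"y": 0,"z": 0,"grip": 0},
])

```text
time: 7.17
tool_pos: [0.4911, -0.1888, 0.1516]
tcp_rot: [-0.001, 0.998, -0.058, -0.001]
wrist_force: [-0.1, 0.6, -0.0]
grip_width: -0.0001
```

```bash
python3 - <<'E'
from h import *
p=snap("wrist","w7.png",z=1.56)
for q in ["bar_post"]:
    print(q,[(round(d["score"],2),[round(float(v),1) for v in d["xy"]]) for d in spotter.regions_of(p,q)])
o=manip.get_obs();print(o["tool_pos"],o["tcp_rot"],o["time"],o["wrist_force"])
E
```

```text
bar_post [(0.79, [253.7, 84.6]), (0.61, [304.2, 262.4])]
[ 0.49177891 -0.18816647  0.15219718] [-7.41614926e-04  9.98377960e-01 -5.69211506e-02 -9.38799934e-04] 7.2667 [0.27646163 0.10853915 0.9729253 ]
```

View pics/w7.png

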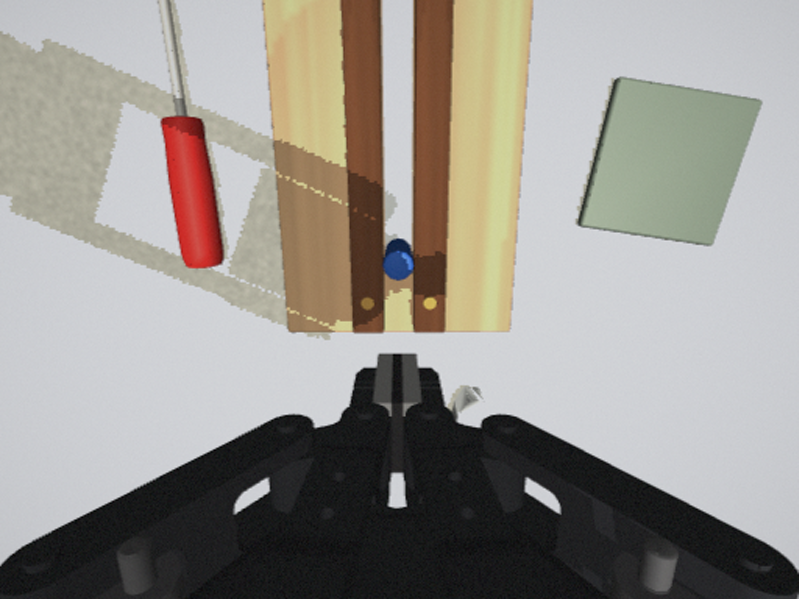

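Emit:
play_rows([
  {"ax": 0,"ay": 0,"az": 0,"x": 0,"y": 0,"z": -0.035,"grip": 0},
  {"ax": 0,"ay": 0,"az": 0,"x": 0,"y": 0,"z": -0.035,"grip": 0},
  {"ax": 0,"ay": 0,"az": 0,"x": 0,"y": 0,"z": -0.033,"grip": 0},
  {"ax": 0,"ay": 0,"az": 0,"x": 0,"y": 0,"z": 0,"grip": 0},
  {"ax": 0,"ay": 0,"az": 0,"x": 0,"y": 0,"z": 0,"grip": 0},
  {"ax": 0,"ay": 0,"az": 0,"x": 0.0007,"y": 0.006,"z": 0,"grip": 0},
  {"ax": 0,"ay": 0,"az": 0,"x": 0.0007,"y": 0.006,"z": 0,"grip": 0},
  {"ax": 0,"ay": 0,"az": 0,"x": 0.0007,"y": 0.006,"z": 0,"grip": 0},
  {"ax": 0,"ay": 0,"az": 0,"x": 0.0007,"y": 0.006,"z": 0,"grip": 0},
  {"ax": 0,"ay": 0,"az": 0,"x": 0.0007,"y": 0.006,"z": 0,"grip": 0},
  {"ax": 0,"ay": 0,"az": 0,"x": 0.0007,"y": 0.006,"z": 0,"grip": 0},
  {"ax": 0,"ay": 0,"az": 0,"x": 0,"y": 0,"z": 0,"grip": 0},
])

```text
time: 8.27
tool_pos: [0.4967, -0.1526, 0.0509]
tcp_rot: [-0.0, 0.998, -0.057, 0.0]
wrist_force: [-0.4, -0.1, -0.0]
grip_width: 0.0001
```

```bash
python3 - <<'E'
from h import *
p=snap("wrist","w8.png",z=1.56)
o=manip.get_obs();print(o["tool_pos"],o["tcp_rot"],o["time"],o["wrist_force"])
E
```

```text
[ 0.49621702 -0.15264282  0.05037016] [-4.99633594e-04  9.98355616e-01 -5.73219643e-02 -8.18157205e-05] 8.3167 [-0.55383104 -0.41083955  0.16589249]
```

View pics/w8.png

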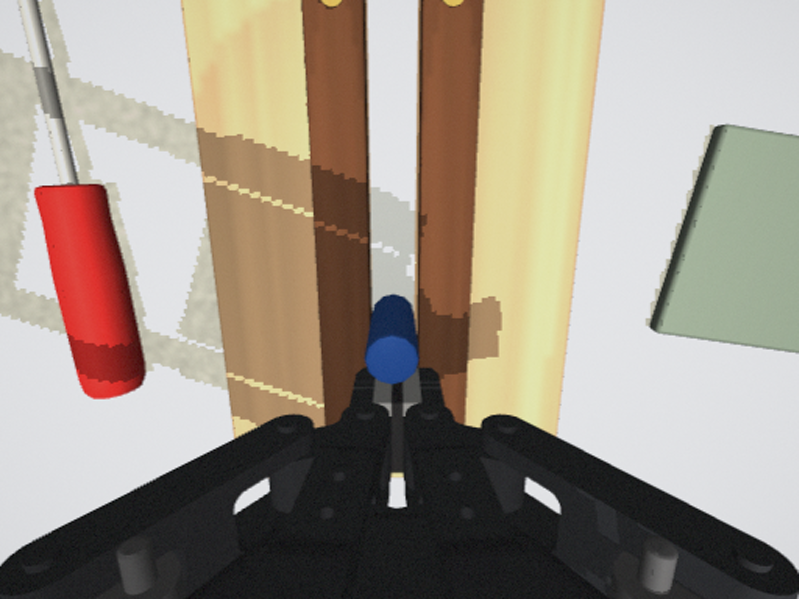

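Emit:
play_rows([
  {"ax": 0,"ay": 0,"az": 0,"x": 0.0008,"y": 0.0075,"z": 0,"grip": 0},
  {"ax": 0,"ay": 0,"az": 0,"x": 0.0008,"y": 0.0075,"z": 0,"grip": 0},
  {"ax": 0,"ay": 0,"az": 0,"x": 0.0008,"y": 0.0075,"z": 0,"grip": 0},
  {"ax": 0,"ay": 0,"az": 0,"x": 0.0008,"y": 0.0075,"z": 0,"grip": 0},
  {"ax": 0,"ay": 0,"az": 0,"x": 0.0008,"y": 0.0075,"z": 0,"grip": 0},
  {"ax": 0,"ay": 0,"az": 0,"x": 0.0008,"y": 0.0075,"z": 0,"grip": 0},
])

```text
time: 8.82
tool_pos: [0.5011, -0.1079, 0.0502]
tcp_rot: [-0.0, 0.998, -0.058, -0.0]
wrist_force: [-0.4, -1.9, 1.5]
grip_width: 0.0001
```

Emit:
play_rows([
  {"ax": 0,"ay": 0,"az": 0,"x": 0.0008,"y": 0.0075,"z": 0,"grip": 0},
  {"ax": 0,"ay": 0,"az": 0,"x": 0.0008,"y": 0.0075,"z": 0,"grip": 0},
  {"ax": 0,"ay": 0,"az": 0,"x": 0.0008,"y": 0.0075,"z": 0,"grip": 0},
  {"ax": 0,"ay": 0,"az": 0,"x": 0.0008,"y": 0.0075,"z": 0,"grip": 0},
  {"ax": 0,"ay": 0,"az": 0,"x": 0.0008,"y": 0.0075,"z": 0,"grip": 0},
  {"ax": 0,"ay": 0,"az": 0,"x": 0.0008,"y": 0.0075,"z": 0,"grip": 0},
  {"ax": 0,"ay": 0,"az": 0,"x": 0,"y": 0,"z": 0,"grip": 0},
])

```text
time: 9.4
tool_pos: [0.5055, -0.0619, 0.05]
tcp_rot: [-0.001, 0.998, -0.057, -0.0]
wrist_force: [0.5, 0.1, 0.2]
grip_width: -0.0
```

```bash
python3 - <<'E'
from h import *
p=snap("wrist","w9.png",z=1.56)
o=manip.get_obs();print(o["tool_pos"],o["tcp_rot"],o["time"],o["wrist_force"])
E
```

```text
[ 0.50542942 -0.06240031  0.04987069] [-5.97631150e-04  9.98364665e-01 -5.71604995e-02 -5.61422615e-04] 9.45 [-0.17822356  0.38260048  0.23375427]
```

View pics/w9.png

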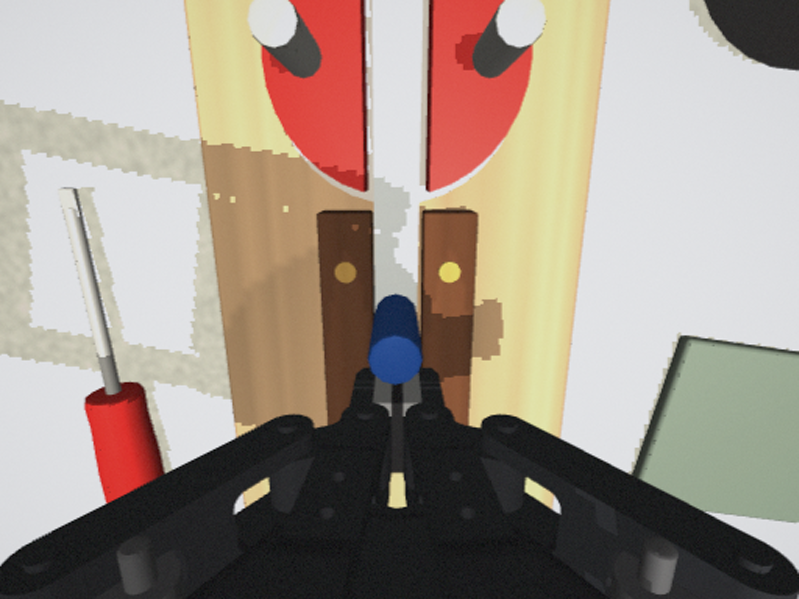

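Emit:
play_rows([
  {"ax": 0,"ay": 0,"az": 0,"x": 0.0004,"y": 0.0035,"z": 0,"grip": 0},
  {"ax": 0,"ay": 0,"az": 0,"x": 0.0004,"y": 0.0035,"z": 0,"grip": 0},
  {"ax": 0,"ay": 0,"az": 0,"x": 0.0004,"y": 0.0035,"z": 0,"grip": 0},
  {"ax": 0,"ay": 0,"az": 0,"x": 0.0002,"y": 0.002,"z": 0,"grip": 0},
  {"ax": 0,"ay": 0,"az": 0,"x": 0.0001,"y": 0.001,"z": 0,"grip": 0},
])

```text
time: 9.87
tool_pos: [0.5072, -0.05, 0.0501]
tcp_rot: [-0.0, 0.998, -0.058, -0.0]
wrist_force: [0.3, 0.0, -0.4]
grip_width: 0.0
```

Emit:
play_rows([
  {"ax": 0,"ay": 0,"az": 0,"x": 0.0001,"y": 0.001,"z": 0,"grip": 0},
  {"ax": 0,"ay": 0,"az": 0,"x": 0.0001,"y": 0.001,"z": 0,"grip": 0},
  {"ax": 0,"ay": 0,"az": 0,"x": 0,"y": 0,"z": 0,"grip": 0},
])

```text
time: 10.12
tool_pos: [0.5076, -0.0482, 0.0503]
tcp_rot: [-0.0, 0.998, -0.058, 0.0]
wrist_force: [-0.1, 0.5, 0.4]
grip_width: -0.0001
```

Emit:
play_rows([
  {"ax": 0,"ay": 0,"az": 0,"x": 0.0001,"y": 0.001,"z": 0,"grip": 0},
  {"ax": 0,"ay": 0,"az": 0,"x": 0,"y": 0,"z": 0,"grip": 0},
])

```text
time: 10.28
tool_pos: [0.5078, -0.0473, 0.0503]
tcp_rot: [-0.0, 0.998, -0.058, 0.0]
wrist_force: [-0.1, -0.4, 0.5]
grip_width: 0.0003
```

Emit:
play_rows([
  {"ax": 0,"ay": 0,"az": 0,"x": 0.0001,"y": 0.001,"z": 0,"grip": 0},
  {"ax": 0,"ay": 0,"az": 0,"x": 0.0001,"y": 0.001,"z": 0,"grip": 0},
  {"ax": 0,"ay": 0,"az": 0,"x": 0,"y": 0,"z": 0,"grip": 0},
])

```text
time: 10.53
tool_pos: [0.5082, -0.0462, 0.0506]
tcp_rot: [0.001, 0.998, -0.057, 0.0]
wrist_force: [-1.5, -4.6, 0.9]
grip_width: -0.0
```

Emit:
play_rows([
  {"ax": 0,"ay": 0,"az": 0,"x": 0.0001,"y": 0.001,"z": 0,"grip": 0},
  {"ax": 0,"ay": 0,"az": 0,"x": 0,"y": 0,"z": 0,"grip": 0},
])

```text
time: 10.7
tool_pos: [0.5086, -0.0461, 0.0508]
tcp_rot: [0.002, 0.998, -0.057, 0.001]
wrist_force: [-0.9, -7.2, 0.7]
grip_width: -0.0001
```

Emit:
play_rows([
  {"ax": 0,"ay": 0,"az": 0,"x": 0.0001,"y": 0.001,"z": 0,"grip": 0},
  {"ax": 0,"ay": 0,"az": 0,"x": 0,"y": 0,"z": 0,"grip": 0},
])

```text
time: 10.87
tool_pos: [0.509, -0.0461, 0.0511]
tcp_rot: [0.003, 0.998, -0.057, 0.001]
wrist_force: [-1.1, -10.5, 2.4]
grip_width: 0.0003
```

Emit:
play_rows([
  {"ax": 0,"ay": 0,"az": 0,"x": -0.0005,"y": -0.004,"z": 0,"grip": 0},
  {"ax": 0,"ay": 0,"az": 0,"x": -0.0012,"y": -0.01,"z": 0,"grip": 0},
  {"ax": 0,"ay": 0,"az": 0,"x": -0.0012,"y": -0.01,"z": 0,"grip": 0},
  {"ax": 0,"ay": 0,"az": 0,"x": 0,"y": 0,"z": 0.03,"grip": 0},
  {"ax": 0,"ay": 0,"az": 0,"x": 0,"y": 0,"z": 0.04,"grip": 0},
  {"ax": 0,"ay": 0,"az": 0,"x": 0,"y": 0,"z": 0.04,"grip": 0},
  {"ax": 0,"ay": 0,"az": 0,"x": 0,"y": 0,"z": 0.03,"grip": 0},
  {"ax": 0,"ay": 0,"az": 0,"x": 0,"y": 0,"z": 0,"grip": 0},
  {"ax": 0,"ay": 0,"az": 0,"x": 0,"y": 0,"z": 0,"grip": 0},
])

```text
time: 11.62
tool_pos: [0.5068, -0.0682, 0.1928]
tcp_rot: [0.0, 0.998, -0.058, 0.003]
wrist_force: [-0.1, -0.0, -0.4]
grip_width: 0.0
```

```bash
python3 - <<'E'
from h import *
p=snap("wrist","w10.png",z=1.56)
o=manip.get_obs();print(o["tool_pos"],o["tcp_rot"],o["time"],o["wrist_force"])
E
```

```text
[ 0.5051962  -0.06759336  0.19056782] [-1.20408589e-04  9.98323468e-01 -5.78795166e-02  4.48099474e-04] 11.6667 [-0.5932211  -0.42042038 -0.88424108]
```

View pics/w10.png

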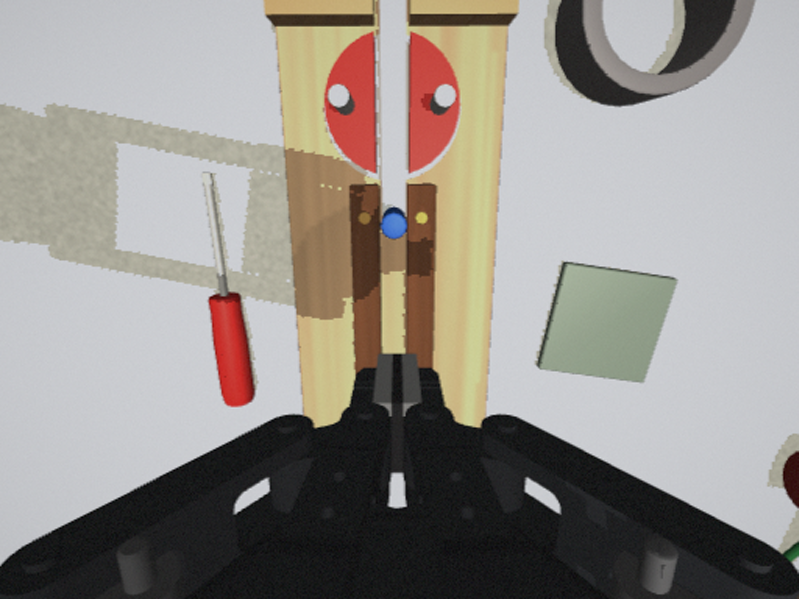

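```bash
python3 pk.py 446 96 339 97
```

```text
[0.54406541 0.0401689  0.077     ] [0.48690388 0.0462531  0.077     ] [0.51548464 0.043211   0.077     ] 0.057484405503885755
peg-line angle rel jig -89.69605694130942
```

Emit:
play_rows([
  {"ax": 0,"ay": 0,"az": 0,"x": 0.003,"y": 0.035,"z": 0,"grip": 0},
  {"ax": 0,"ay": 0,"az": 0,"x": 0.003,"y": 0.035,"z": 0,"grip": 0},
  {"ax": 0,"ay": 0,"az": 0,"x": 0.003,"y": 0.035,"z": 0,"grip": 0},
  {"ax": 0,"ay": 0,"az": 0,"x": 0,"y": 0,"z": 0,"grip": 0},
  {"ax": 0,"ay": 0,"az": 0,"x": 0,"y": 0,"z": 0,"grip": 0},
])

```text
time: 12.13
tool_pos: [0.5124, 0.0393, 0.1877]
tcp_rot: [-0.0, 0.998, -0.056, -0.003]
wrist_force: [-0.7, -0.7, -0.1]
grip_width: -0.0003
```

```bash
python3 - <<'E'
from h import *
p=snap("wrist","w11.png",z=1.56)
snap("wrist","w11z.png",crop=(180,330,0,220),z=2.7)
E
```

```text
(no output)
```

View pics/w11.png

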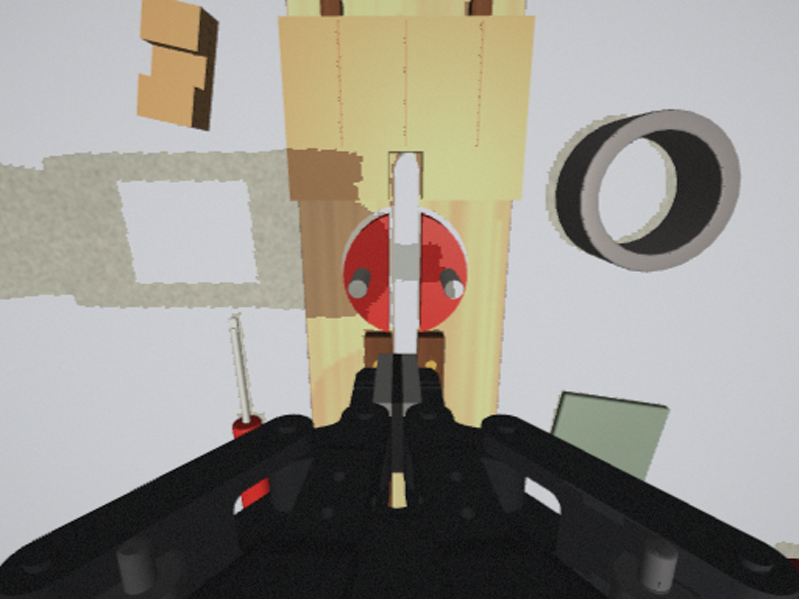

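View pics/w11z.png

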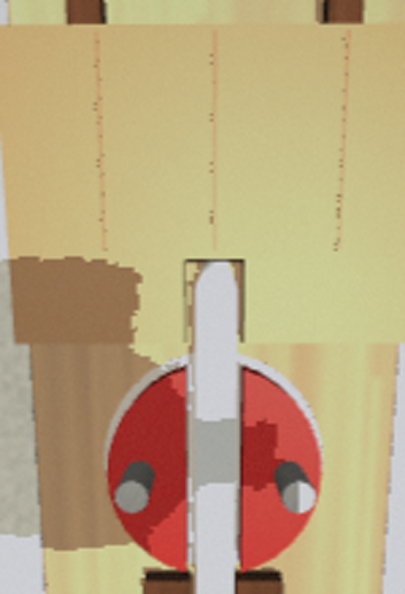

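```bash
python3 -c "
from rig import manip
print(manip.hand_in())"
```

```text
the job is handed in; nothing more can be done
None
```

The panel is locked and the job is handed in; the system gives no verdict. With the fingers shut, I pushed one peg round about 67° until the slot lined up with the bar. I then pushed the bar by its blue post through the slot until it stopped.

**Last checks**
- **Slot alignment:** measured from the pegs, the slot is less than 1° out of line, both before the bar entered and at the end.
- **Nose home:** the finger stopped within 0.5 mm of where I expected it, and the push force rose to about 10 N without further travel. The last picture shows the nose against the bottom of the notch, with a gap of roughly 1 mm at most.
- **Bar and bystanders:** the bar stayed flat in its groove. In the last pictures the screwdriver, tape, tile and offcut look undisturbed, though I did not measure their positions.
- **Arm:** it was clear of everything, with the TCP at a height of about 0.19 m. The clock stood at about 12 s of the 54 s allowed.

**One disagreement:** the slot edges read just before the last few degrees of turning gave 1–3° more misalignment than the pegs did. The edges and pegs agreed to within about 1° in the picture taken before the bar was pushed. No check failed.

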